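# Set up a glaze comparison: clamp a hexagonal blank and stand its reference tile behind it

## Task

Set up the comparison jig: slide its jaw fully open by the black post, turn the hexagonal blank until two of its flats are square to the jaws, stand it upright on the bed between them, and slide the jaw shut so that it clamps the blank snugly. Then draw the tallest tile straight up out of the rack and stand it upright in the middle of the jig's long slot. Set both pieces down rather than dropping them, and leave the other blanks, the other tiles and everything else on the table where they are.

Things in the scene. Friction and masses are not known exactly. Their poses are not given: they have to be found in the camera images.
- jig: The comparison jig, fixed to the table: plywood base plate 12 mm thick, reaching in its frame x -45..115, y -57..113 mm. Origin on the table directly under the bed centre; z up. A fixed aluminium jaw stands on the base at -y, its face at y = -25 mm (faces +y), 60 mm wide in x (x -30..30) and 14 mm thick; its top is at z = 40 mm. Opposite it (+y) is the sliding jaw. Behind them, at x = 85 mm, is a wooden tile slot that runs along y.
- jaw (a joint): Position of the sliding aluminium jaw in m: 0 = gap between the jaw faces 16 mm, 0.040 = fully open, gap 56 mm (the gap is 0.016 + value). It slides along the jig's +y to open, stays where it is left, needs about 3 N (more when moved fast). Same size as the fixed jaw, top at 40 mm. With the 50 mm blank clamped flat-to-flat it reads about 0.034. The moving jaw's face is at jig y = -9 mm + value.
- jaw_grip (a point): Point on the sliding jaw's black upright square post (20 x 20 mm, sides along the jig's x and y), on its axis, 16 mm below its top; 62 mm above the table. The post's top is 78 mm above the table; it is bare down to a flat strap whose top is at 24 mm. The post's axis is 65 mm behind (+y of) the moving jaw's face and moves with the jaw. Axes as the jig's.
- bed (a point): Centre of the bed on the base plate's top (12 mm above the table): where the centre of the blank's underside stands once it is clamped against the fixed jaw, 25 mm from that jaw's face. Axes as the jig's. With the jaw fully open the middle of the gap is 3 mm to +y of this point.
- slot (a point): Middle of the floor of the jig's tile slot (12 mm above the table). Axes as the jig's: the slot is 100 mm long in y, open at its ends, 13 mm wide in x at the bottom, its mouth flared to about 28 mm, its walls reaching up to about 45 mm above the table. 85 mm to +x of the bed.
- hex_blank: The hexagonal blank, pale unglazed clay, standing upright, loose: 50 mm across flats (57.7 mm across corners), 75 mm tall, about 340 g. Origin at the centre of its underside, z up; its x axis passes square through a flat (flat normals at 0, 60, 120.. degrees from x). The only six-sided one of three like-coloured blanks.
- tall_tile: The tallest tile, glazed ceramic with a bare clay foot, loose, standing upright in one of the rack's three slots: 90 mm wide (its x), 8 mm thick (its y), 140 mm tall (z up), about 240 g. Origin at the middle of its lower edge. The other two tiles are alike but 85 mm tall.
- rack: Wooden tile rack, fixed: 110 mm (x) by 146 mm (y), 40 mm high; three slots along its x at y = -45, 0 and 45 mm, each 11 mm wide and 30 mm deep (floor 10 mm above the table), open at the ends. Origin on the table under its centre.
- square_blank: Bystander: square blank 50 x 50 x 75 mm, same clay, standing; origin at the centre of its underside.
- round_blank: Bystander: round blank 54 mm in diameter, 75 mm tall, same clay, standing; origin at the centre of its underside.
- short_tile_a: Bystander: 90 x 8 x 85 mm tile standing in the rack; origin at the middle of its lower edge, x along its width.
- short_tile_b: Bystander: as short_tile_a.
- glaze_jar: Bystander: closed jar 64 mm in diameter, 100 mm tall, at the far side; origin at the centre of its underside.
- glaze_brush: Bystander: brush lying at the far side; its x axis runs along it.
- wood_rib: Bystander: flat wooden shaping rib, 95 x 45 x 9 mm, lying on the table; origin at the centre of its underside.

How it is judged (in metres and radians):
On the way, in this order (a step that is already met when the one before it is completed fails the run):
1. the jaw is slid fully open (value of joint jaw above 0.037 m), for 0.1 s.
2. the hexagonal blank stands on the bed between the jaws, two flats towards them, let go (x of hex_blank in the frame of bed between -0.02 and 0.02 m and y of hex_blank in the frame of bed between -0.008 and 0.011 m and z of hex_blank in the frame of bed between -0.004 and 0.004 m and angle between hex_blank's own z axis and vertical below 0.08 rad and (angle between the x axis of hex_blank and the y axis of jig, either way round below 0.3 rad or angle between the x axis of hex_blank and the y axis of jig, either way round between 0.7472 and 1.3472 rad) and contact force between the fingers and hex_blank below 0.1 N), for 0.1 s.
3. the jaw is slid shut onto the blank, which is clamped square (x of hex_blank in the frame of bed between -0.02 and 0.02 m and y of hex_blank in the frame of bed between -0.005 and 0.008 m and z of hex_blank in the frame of bed between -0.004 and 0.004 m and angle between hex_blank's own z axis and vertical below 0.08 rad and (angle between the x axis of hex_blank and the y axis of jig, either way round below 0.1 rad or angle between the x axis of hex_blank and the y axis of jig, either way round between 0.9472 and 1.1472 rad) and value of joint jaw between 0.031 and 0.0358 m), for 0.2 s.
4. the tallest tile is drawn upright up out of the rack (z of tall_tile in the frame of rack above 0.042 m and angle between tall_tile's own z axis and vertical below 0.35 rad), for 0.1 s.
At the end, for the whole second after the job is handed in: Blank upright on the bed (20 mm along the jaws, 4 mm in height), flats square to the jaws within 0.10 rad, jaw closed on it (0.031 to 0.0358); tallest tile on the slot floor (7 mm across, 30 along, 5 in height), tilt under 0.25, in line within 0.15 rad; both released and at rest (all of step 3 and x of tall_tile in the frame of slot between -0.007 and 0.007 m and y of tall_tile in the frame of slot between -0.03 and 0.03 m and z of tall_tile in the frame of slot between -0.004 and 0.005 m and angle between tall_tile's own z axis and vertical below 0.25 rad and angle between the x axis of tall_tile and the y axis of jig, either way round below 0.15 rad and contact force between the fingers and hex_blank below 0.1 N and contact force between the fingers and tall_tile below 0.1 N and linear speed of each of hex_blank, tall_tile below 0.03 m/s); the robot touches nothing.
It fails at once if another blank, tile, the jar, the brush or the rib is moved by more than 25 mm or a standing one is tipped (distance of any of square_blank, round_blank, short_tile_a, short_tile_b, glaze_jar, glaze_brush, wood_rib from where it was at the start of the episode above 0.025 m or angle between any of square_blank, round_blank, short_tile_a, short_tile_b, glaze_jar's own z axis and vertical above 0.4 rad).
It fails at once if the hexagonal blank or the tallest tile is dropped (falls free, faster than 0.5 m/s) ((contact force between the fingers and hex_blank below 0.1 N and linear speed of hex_blank above 0.5 m/s) or (contact force between the fingers and tall_tile below 0.1 N and linear speed of tall_tile above 0.5 m/s)).
It also fails if it takes over 67 s, if anything falls off the work surface, if the arm or the gripper's body presses on something with over 40 N, if the wrist force passes 120 N, or if a joint passes its speed limit or range.

## Robot

A 6-joint arm with a two-finger parallel gripper is mounted at the origin on the work surface. World frame = base frame: x ahead of the robot, y to its left, z up, the work surface at z = 0. Lengths are in mm, angles in degrees, forces in N, time in s.
With the tool pointing down it reaches from about 300 to 850 mm from the base axis. Payload 4.2 kg.
Tool frame: the origin (TCP) lies on the centre line of the jaws, within the pads' length; the fingertips stand 11 mm ahead of it and the grasp point (between the pads) lies 8 mm behind it; z points along the fingers, y is the line along which they close (so a half turn about z gives the same grasp; the last joint's range is limited). The gripper opens to 91 mm and grips with 3 to 60 N. Pads are 32 mm wide; open, the fingers measure 118 mm over their backs; the gripper's body (76 mm by 178 mm) begins 60 mm behind the grasp point.
Start: joints at [-73.969, 18.312, 89.639, -0, 72.044, -1.146], TCP at [169.817, -549.367, 224.976] pointing down, gripper open.
Joint ranges: [-177.97, 177.97], [-48.28, 115.42], [12.27, 149.76], [-77.06, 257.06], [2.81, 150.46], [-146.56, 146.56]. Speed limits (degrees/s): [147.25, 147.25, 180, 180, 180, 180].

## Interface

Orientations are given as [roll, pitch, yaw] about the fixed x, y, z axes, in that order (R = Rz(yaw) Ry(pitch) Rx(roll)).
In Python, from workcell import env, grab_frame, camera_model, models gives the robot as it stands.
- The arm moves only by the shell command python3 -m crank 'ROWS' [FORCE]. ROWS is text: rows parted by semicolons, each of 7 numbers parted by spaces: the closure, from -1 (fully open) to 1 (shut), so that 0 is half open, then the shift along the tool's x, y, z in mm, then the turn, a rotation vector about the tool's x, y, z in degrees. A call has 1 to 10 rows; each row shifts and turns the commanded pose from where the row before left it, along the tool's axes as they then stand; what a row does not reach is not made up. A row lasts 1/8 s, in which the tool goes at most 62.5 mm and 10.7 degrees, less where a joint would pass 70% of its speed; a pose out of reach is approached as far as the arm can. A call is refused whole if a number of a shift passes 62.5 or a number of a turn 10.7, either way. A call with a gripper value outside its range is refused whole. The fingers move at their own pace and stop on an object; FORCE is the grip in N (left out, the last holds). Time passes only in rows, so rows that do not move let the fingers close. It gives the time, the measured TCP pose, the force, the opening and the grip force at its end, in the units of the state.
- env.state(): the state, without advancing time (a new reading comes with each control period).
- grab_frame(name): name is "side" or "top" or "wrist"; returns the picture (480x640x3 uint8, blue, green, red); there is no depth.
- camera_model(name): a dict with "K" (3x3 intrinsics, pixels), "R" (3x3) and "t" (3): a world point X has camera coordinates R X + t; the wrist camera has in their place "mount" (4x4, takes a point from camera to tool coordinates, whose origin is the TCP and whose axes are the flange's). Camera axes: x right, y down, z forward; pixel columns grow to the right and rows downward; lengths in mm; the calibration is good to about 2 mm. A picture is of the moment at which its call begins: read the wrist's pose just before it. camera_model takes no time and is no camera call.
- env.job_done(): hands the job in; it is judged then, once.
Trained networks look in the newest picture that a camera, given by its name, has taken for a name from the list of things; names that differ only in an ending like _2 or _b are one class to them, and where a whole thing is asked for, a point or a joint stands for the part that bears it (a point fixed in the world has none). Each returns a list of dicts, best first, with "p" (0 to 1); they miss things now and then, are a little off and sometimes report something else, mostly with a low value. They report only what shows in the picture. A call takes as long as a camera call.
- models.search_frame(name, camera): "point" ([x, y, z] in mm, in world coordinates, good to about 4 mm: the middle of the surface that is visible of it).
The state is a dict: "time_s": time; "qpos": joint angles; "qvel": joint speeds; "effort": joint torques, N m; "ee_pos": TCP position; "ee_rot": TCP orientation; "force": force on the tool from outside, world axes, zero at the start; "torque": the same for the moment, N m; "gripper_width": finger opening in mm; "gripper_force": force on a finger pad.
Only numpy, scipy, OpenCV 4.12 (cv2) and the standard library are available. Lean on these libraries where they do the work, as an engineer would, in place of code of your own. Each camera call takes 0.05 s, during which the arm holds its last target. There are 200 camera calls.

## Working session

There is one attempt and no reset: what is moved stays moved. The work goes in short steps, Python scripts to look and compute and a shell command to move; the robot and the scene stay as the last step left them, time stands still between calls to the robot, and variables do not carry over. Pictures are saved under pics/ and viewed, at most 10 in all, crops included, and the job is handed in when it is done.

```bash
ls; mkdir -p pics; cat > h.py <<'E'
import numpy as np, cv2
from workcell import env, grab_frame, camera_model, models
from scipy.spatial.transform import Rotation as Ro
def proj(cam,P):
    m=camera_model(cam);P=np.atleast_2d(P).astype(float)
    if 'mount' in m:
        s=env.state();T=Ro.from_euler('xyz',s['ee_rot'],degrees=True).as_matrix()
        M=np.array(m['mount']);C=((P-s['ee_pos'])@T-M[:3,3])@M[:3,:3]
    else: C=P@np.array(m['R']).T+np.array(m['t'])
    q=C@np.array(m['K']).T
    return q[:,:2]/q[:,2:]
def back(cam,uv,z):
    m=camera_model(cam);d=np.linalg.inv(np.array(m['K']))@np.array([uv[0],uv[1],1.])
    if 'mount' in m:
        s=env.state();T=Ro.from_euler('xyz',s['ee_rot'],degrees=True).as_matrix()
        M=np.array(m['mount']);o=T@M[:3,3]+s['ee_pos'];d=T@M[:3,:3]@d
    else:
        R=np.array(m['R']);o=-R.T@np.array(m['t']);d=R.T@d
    return o+d*(z-o[2])/d[2]
E
python3 - <<'E'
from h import *
for c in ['top','side']:
    cv2.imwrite(f'pics/{c}0.png',grab_frame(c))
    for n in ['jig','jaw_grip','hex_blank','tall_tile','rack','square_blank','round_blank','wood_rib','glaze_jar']:
        r=models.search_frame(n,c); print(c,n,[(np.round(x['point']).tolist(),round(x['p'],2)) for x in r[:3]])
s=env.state(); print(s['time_s'],s['ee_pos'],s['ee_rot'],s['gripper_width'])
print(camera_model('wrist'))
m=camera_model('top');print(-np.array(m['R']).T@m['t']); m=camera_model('side');print(-np.array(m['R']).T@m['t'])
E
```

```text
pics
top jig [([505.0, 12.0, 13.0], 0.74), ([537.0, 270.0, 77.0], 0.2)]
top jaw_grip [([470.0, 13.0, 39.0], 0.67)]
top hex_blank [([540.0, 270.0, 76.0], 0.6)]
top tall_tile [([510.0, -282.0, 116.0], 0.64)]
top rack [([495.0, -300.0, 38.0], 0.95), ([725.0, -194.0, 23.0], 0.49)]
top square_blank [([505.0, 390.0, 75.0], 0.61), ([670.0, 231.0, 12.0], 0.57)]
top round_blank [([418.0, 274.0, 77.0], 0.92)]
top wood_rib [([670.0, 233.0, 14.0], 0.81), ([724.0, 167.0, 102.0], 0.62), ([502.0, 12.0, 11.0], 0.51)]
top glaze_jar [([717.0, 168.0, 103.0], 0.76), ([470.0, 12.0, 41.0], 0.52)]
side jig [([505.0, -12.0, 15.0], 0.77), ([505.0, -378.0, 75.0], 0.49)]
side jaw_grip [([467.0, -4.0, 31.0], 0.56)]
side hex_blank [([538.0, 252.0, 47.0], 0.97)]
side tall_tile [([510.0, -290.0, 104.0], 0.62), ([505.0, 380.0, 51.0], 0.48)]
side rack [([496.0, -386.0, 26.0], 0.61)]
side square_blank [([507.0, 378.0, 55.0], 0.59), ([725.0, 150.0, 65.0], 0.41)]
side round_blank [([500.0, -8.0, 10.0], 0.75), ([412.0, 261.0, 46.0], 0.62)]
side wood_rib [([667.0, 228.0, 8.0], 0.65)]
side glaze_jar [([731.0, 152.0, 63.0], 0.67), ([540.0, 255.0, 49.0], 0.58)]
1.0 [ 169.79906013 -549.37773381  224.97721173] [ 1.79994178e+02 -9.55154103e-04  1.71747064e+01] 91.1573656816529
{'K': array([[380.35079454,   0.        , 314.76170529],
       [  0.        , 380.35079454, 242.83544242],
       [  0.        ,   0.        ,   1.        ]]), 'mount': array([[ 2.75783944e-04, -9.70968861e-01, -2.39205759e-01,
         6.56036318e+01],
       [ 9.99999934e-01,  3.24026324e-04, -1.62352048e-04,
         2.30009035e-01],
       [ 2.35147746e-04, -2.39205698e-01,  9.70968887e-01,
        -1.60306629e+02],
       [ 0.00000000e+00,  0.00000000e+00,  0.00000000e+00,
         1.00000000e+00]])}
[ 420.59595361   31.17378779 1266.93110759]
[ 430.32474497 -970.69429966  742.01042262]
```

View pics/top0.png

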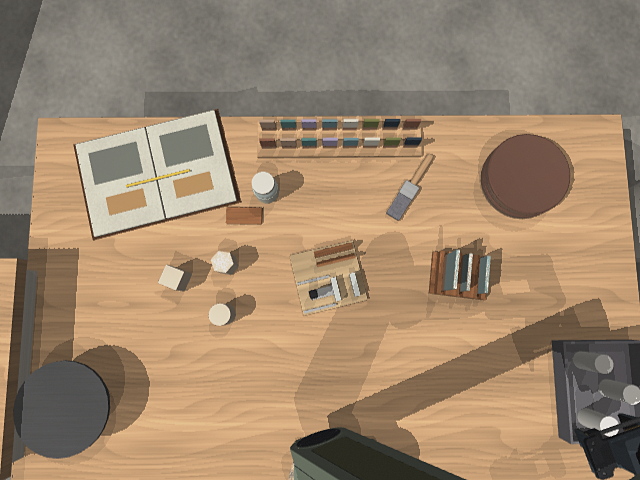

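View pics/side0.png

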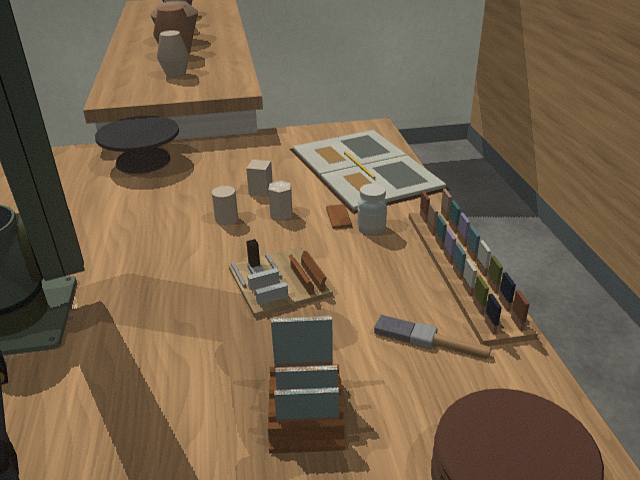

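The top view shows the jig at about (330,278) with its black post at (313,294), and the hexagonal blank at (222,262). The tallest tile is in the rack's left slot at (452,270). The side view confirms that the rack's far (+y) tile is the tallest. Next I'll move above the jig for a close look.

```bash
cat >> h.py <<'E'
def go(x,y,z,yaw=None):
    "print remaining delta in tool axes (translation first at current orientation), turn about tool z"
    s=env.state();T=Ro.from_euler('xyz',s['ee_rot'],degrees=True).as_matrix()
    d=np.array([x,y,z])-s['ee_pos'];t=T.T@d
    w=0 if yaw is None else (-(yaw-s['ee_rot'][2])+180)%360-180
    print('tool delta',np.round(t,1),'norm',round(np.linalg.norm(t),1),'turn z',round(w,2),'t',round(s['time_s'],2),'q',np.round(s['qpos'],0))
E
python3 -m crank '-1 41 -40 0 0 0 0;-1 41 -40 0 0 0 0;-1 41 -40 0 0 0 0;-1 41 -40 0 0 0 0;-1 41 -40 0 0 0 0;-1 41 -40 0 0 0 0;-1 41 -40 0 0 0 0;-1 41 -40 0 0 0 0;-1 41 -40 0 0 0 0;-1 41 -40 0 0 0 0'
python3 -m crank '-1 39 -36 0 0 0 0;-1 0 0 0 0 0 0;-1 0 0 0 0 0 0;-1 0 0 0 0 0 0'
python3 - <<'E'
from h import *
s=env.state();print(s['ee_pos'],s['ee_rot'])
cv2.imwrite('pics/w1.png',grab_frame('wrist'))
for n in ['jig','jaw_grip']:print([(np.round(x['point'],1).tolist(),round(x['p'],2)) for x in models.search_frame(n,'wrist')[:3]])
E
```

```text
time_s: 2.25
ee_pos: [444.2, -44.4, 225.3]
ee_rot: [180.0, -0.1, 17.2]
force: [1.7, -1.0, 0.8]
gripper_width: 90.8
gripper_force: 0.0
time_s: 2.75
ee_pos: [469.4, -1.3, 225.0]
ee_rot: [180.0, 0.0, 17.1]
force: [1.1, -0.1, -0.4]
gripper_width: 91.3
gripper_force: 0.0
[469.39904404  -1.3079964  224.97572524] [1.79982801e+02 2.20263158e-02 1.70794991e+01]
[([513.1, 8.5, 10.3], 0.6)]
[([468.2, 22.6, 37.0], 0.78)]
```

View pics/w1.png

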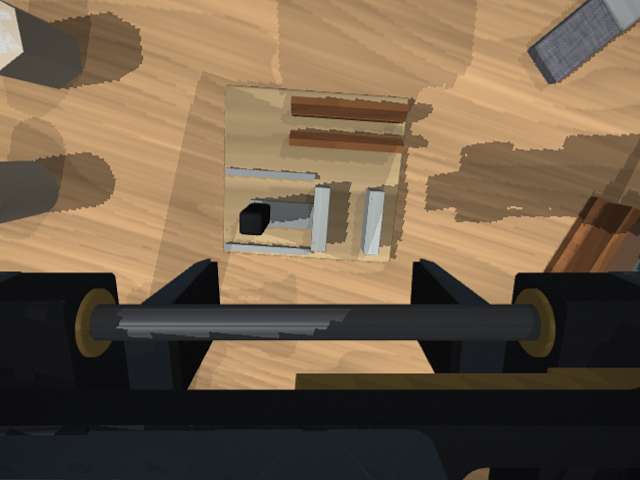

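The picture shows the plate corners at about (226,85), (413,97), (388,263) and (224,250), with the post at (255,218). The tile slot lies between the two brown bars at rows 105 and 137.

```bash
cat >> h.py <<'E'
def jigw(p,loc):
    loc=np.atleast_2d(loc).astype(float);c,s=np.cos(p[2]),np.sin(p[2])
    return np.c_[p[0]+c*loc[:,0]-s*loc[:,1],p[1]+s*loc[:,0]+c*loc[:,1],loc[:,2]]
E
python3 - <<'E'
from h import *
from scipy.optimize import least_squares
L=np.array([[115,113,12],[115,-57,12],[-45,-57,12],[-45,113,12]])
uv=np.array([[226,85],[413,97],[388,263],[224,250]])
r=least_squares(lambda p:(proj('wrist',jigw(p,L))-uv).ravel(),[478,-24,.25])
p=r.x;print(p,np.degrees(p[2]),r.fun.round(1))
im=cv2.imread('pics/w1.png')
def poly(pts,col):
    cv2.polylines(im,[np.int32(np.round(proj('wrist',jigw(p,pts))*8))],True,col,1,cv2.LINE_AA,3)
poly(L,(0,0,255))
poly([[-30,-25,40],[30,-25,40],[30,-39,40],[-30,-39,40]],(0,255,0))
for v in (0,40):poly([[-30,-9+v,40],[30,-9+v,40],[30,5+v,40],[-30,5+v,40]],(255,0,0))
for v in (0,40):poly([[a,56+v+b,78] for a,b in ((-10,-10),(10,-10),(10,10),(-10,10))],(255,0,255))
poly([[78.5,-50,12],[91.5,-50,12],[91.5,50,12],[78.5,50,12]],(0,255,255))
poly([[71,-50,45],[99,-50,45],[99,50,45],[71,50,45]],(255,255,0))
cv2.imwrite('pics/w1o.png',cv2.resize(im[60:290,190:450],None,fx=3,fy=2.6))
E
```

```text
[ 4.77836847e+02 -2.34006182e+01  2.22513381e-01] 12.74907759860886 [ 0.8 -2.  -2.   0.9  1.8  0.2 -0.4  1.1]
```

View pics/w1o.png

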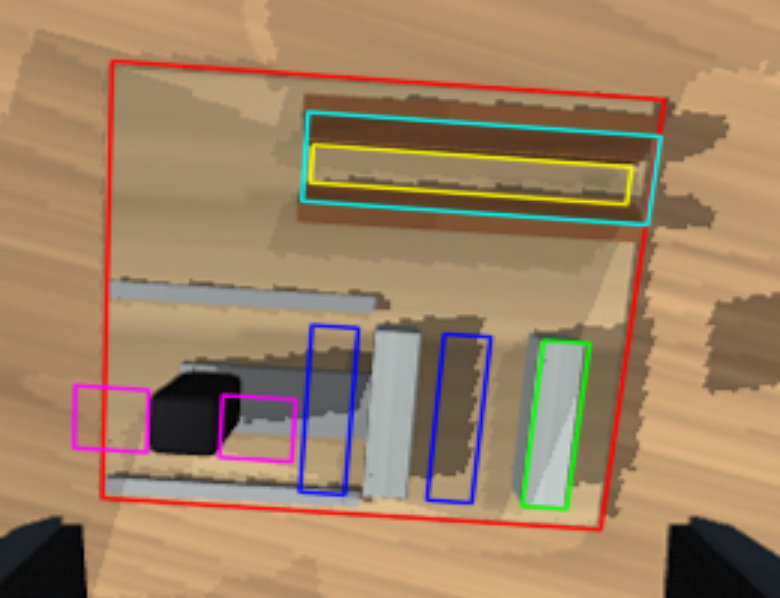

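```bash
python3 -m crank '-1 4 -27 0 0 0 4.4;-1 3 -26 50 0 0 0;-1 0 0 50 0 0 0;-1 0 0 0 0 0 0;-1 0 0 0 0 0 0'
python3 - <<'E'
from h import *
cv2.imwrite('pics/w2.png',grab_frame('wrist'))
p=[477.8,-23.4,.2225]; im=cv2.imread('pics/w2.png')
for v in (20,):
  P=proj('wrist',jigw(p,[[a,56+v+b,78] for a,b in ((-10,-10),(10,-10),(10,10),(-10,10))]));print(P.round())
  cv2.polylines(im,[np.int32(P)],True,(255,0,255),1)
cv2.imwrite('pics/w2.png',im)
go(460.9,51.2,62,12.75)
E
```

```text
time_s: 3.52
ee_pos: [464.4, 52.4, 126.5]
ee_rot: [180.0, -0.2, 12.7]
force: [0.6, -0.7, 1.1]
gripper_width: 91.1
gripper_force: 0.0
[[333. 290.]
 [333. 257.]
 [298. 257.]
 [299. 290.]]
tool delta [-4.4  0.3 65. ] norm 65.1 turn z -0.03 t 3.58 q [  5.  14. 112.  -0.  54.  82.]
```

View pics/w2.png

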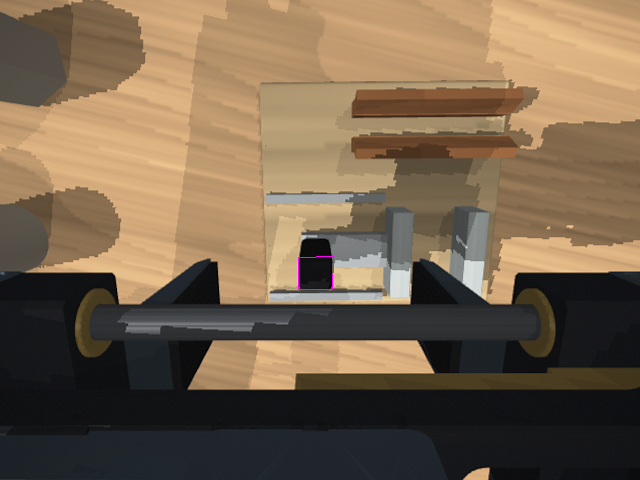

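The post top matches the projected square at v=20 (pixels (298,257) to (333,290)). I'll descend and grip it.

```bash
python3 -m crank '-1 -4 0 30 0 0 0;-1 0 0 32 0 0 0;-1 0 0 0 0 0 0;0.9 0 0 0 0 0 0;0.9 0 0 0 0 0 0;0.9 0 0 0 0 0 0;0.9 0 0 0 0 0 0;0.9 0 0 0 0 0 0;0.9 0 0 0 0 0 0;0.9 0 0 0 0 0 0' 25
```

```text
time_s: 4.82
ee_pos: [459.1, 51.9, 62.9]
ee_rot: [180.0, 0.0, 12.8]
force: [0.6, 0.1, 0.9]
gripper_width: 23.9
gripper_force: 0.0
```

```bash
python3 -m crank '0.9 0 0 0 0 0 0;0.9 0 0 0 0 0 0;0.9 0 -4 0 0 0 0;0.9 0 -4 0 0 0 0;0.9 0 -4 0 0 0 0;0.9 0 -3 0 0 0 0;0.9 0 -2 0 0 0 0;0.9 0 -1 0 0 0 0;0.9 0 0 0 0 0 0;0.9 0 0 0 0 0 0' 25
```

```text
time_s: 6.08
ee_pos: [454.9, 69.6, 62.9]
ee_rot: [-180.0, 0.0, 12.8]
force: [0.2, -0.5, -1.6]
gripper_width: 19.6
gripper_force: 25.0
```

```bash
python3 -m crank '0.9 0 -1 0 0 0 0;0.9 0 -1 0 0 0 0;0.9 0 -1 0 0 0 0;0.9 0 0 0 0 0 0;0.9 0 0 0 0 0 0'
```

```text
time_s: 6.7
ee_pos: [454.7, 70.9, 62.9]
ee_rot: [179.8, 0.0, 12.8]
force: [0.8, -9.9, -2.3]
gripper_width: 19.9
gripper_force: 25.0
```

```bash
python3 -m crank '0.9 0 1.3 0 0 0 0;-1 0 0 0 0 0 0;-1 0 0 0 0 0 0;-1 0 0 0 0 0 0;-1 0 0 0 0 0 0;-1 0 0 -40 0 0 0;-1 0 0 -60 0 0 0;-1 0 -40 -45 0 0 0;-1 0 -60 -20 0 0 0;-1 0 -60 0 0 0 0'
python3 -m crank '-1 26 -25 0 0 0 0;-1 0 0 0 0 0 0;-1 0 0 0 0 0 0'
python3 - <<'E'
from h import *
cv2.imwrite('pics/w3.png',grab_frame('wrist'))
s=env.state();print(s['ee_pos'],s['ee_rot'],s['time_s'])
for n in ['hex_blank']:print([(np.round(x['point'],1).tolist(),round(x['p'],2),proj('wrist',x['point']).round()) for x in models.search_frame(n,'wrist')[:3]])
print(proj('wrist',[540,270,75]))
E
```

```text
time_s: 7.95
ee_pos: [420.2, 228.4, 230.1]
ee_rot: [-179.9, -0.3, 12.7]
force: [0.8, -0.4, -0.5]
gripper_width: 90.9
gripper_force: 0.0
time_s: 8.32
ee_pos: [438.9, 256.1, 227.3]
ee_rot: [180.0, 0.1, 12.8]
force: [-0.8, -0.0, 0.0]
gripper_width: 91.1
gripper_force: 0.0
[438.8984361  255.73669523 227.42062376] [1.79966609e+02 6.53790435e-02 1.27388849e+01] 8.375
[([547.1, 275.7, 76.8], 0.76, array([[320.,  89.]]))]
[[324.87149912 101.06386519]]
```

View pics/w3.png

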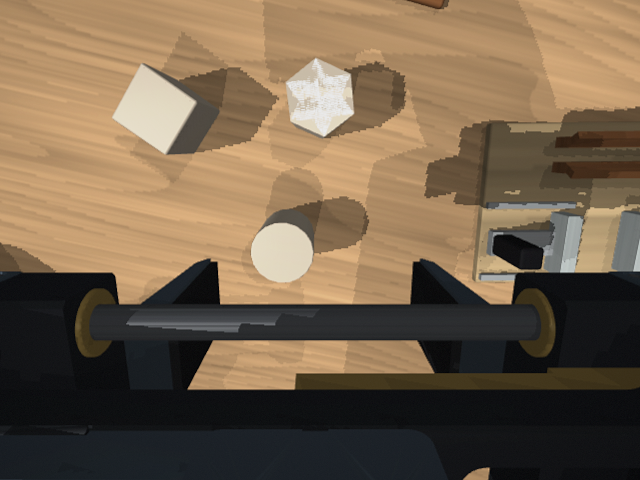

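The hexagon shows at about (320,97) in the wrist picture, with a corner pointing up at (318,57). The round blank is at (283,252) and the square one at (157,110). I'll fit the prism silhouette to get the pose.

```bash
cat > hexfit.py <<'E'
from h import *
from scipy.optimize import minimize
def fit(im,x0,box,z0=0,H=75):
    u0,v0,u1,v1=box;c=im[v0:v1,u0:u1].astype(int)
    hsv=cv2.cvtColor(im[v0:v1,u0:u1],cv2.COLOR_BGR2HSV)
    m=((hsv[...,1]<70)&(hsv[...,2]>120)).astype(np.uint8)
    n,l,st,_=cv2.connectedComponentsWithStats(m);m=(l==1+np.argmax(st[1:,4])).astype(np.uint8)
    m=cv2.morphologyEx(m,cv2.MORPH_CLOSE,np.ones((3,3)))
    def sil(p):
        a=np.radians(p[2]+30+60*np.arange(6));r=28.87
        t=np.c_[p[0]+r*np.cos(a),p[1]+r*np.sin(a),0*a+z0+H]
        pts=proj('wrist',t)-[u0,v0]+.0
        h=cv2.convexHull(np.float32(pts));k=np.zeros_like(m)*255
        big=np.zeros((m.shape[0]*4,m.shape[1]*4),np.uint8);cv2.fillPoly(big,[np.int32(np.round((h+.5)*4*16))],255,cv2.LINE_AA,4)
        return cv2.resize(big,m.shape[::-1],interpolation=cv2.INTER_AREA)/255.
    f=lambda p:np.abs(sil(p)-m).sum()
    best=min((minimize(f,[*x0,a],method='Nelder-Mead',options=dict(initial_simplex=[[*x0,a],[x0[0]+6,x0[1],a],[x0[0],x0[1]+6,a],[*x0,a+8]])) for a in (0,20,40)),key=lambda r:r.fun)
    return best.x,best.fun,m,sil(best.x)
E
python3 - <<'E'
from hexfit import *
im=cv2.imread('pics/w3.png')
x,f,m,s=fit(im,(545,272),(270,35,420,150));print(x,f,m.sum())
o=np.hstack([im[35:150,270:420],cv2.merge([m*255,np.uint8(s*255),m*0])]);cv2.imwrite('pics/hf.png',cv2.resize(o,None,fx=2.6,fy=2.6,interpolation=0))
E
```

```text
[541.35720399 274.45136699 -10.92167192] 132.0980392156863 3994
```

View pics/hf.png

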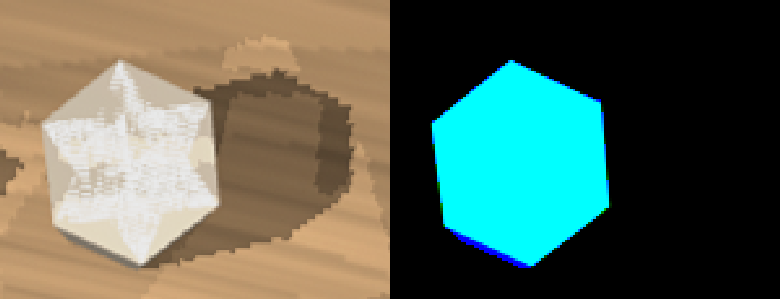

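```bash
python3 -m crank '-1 52 2 20 0 0 0;-1 52 2 40 0 0 0;-1 0 0 37 0 0 -6.4;-1 0 0 0 0 0 0;-1 0 0 0 0 0 0' 25
python3 - <<'E'
from h import *
go(541.4,274.5,45,19.1)
E
```

```text
time_s: 9.05
ee_pos: [539.7, 275.0, 134.2]
ee_rot: [-180.0, -0.1, 19.1]
force: [-0.1, 0.7, -0.1]
gripper_width: 90.9
gripper_force: 0.0
tool delta [ 1.3  1.  89.2] norm 89.2 turn z -0.05 t 9.05 q [26. 25. 93. -0. 62. 97.]
```

```bash
python3 -m crank '-1 0 0 40 0 0 0;-1 0 0 40 0 0 0;-1 0 0 5 0 0 0;0.4 0 0 0 0 0 0;0.5 0 0 0 0 0 0;0.5 0 0 0 0 0 0;0.5 0 0 0 0 0 0;0.5 0 0 0 0 0 0;0.5 0 0 0 0 0 0;0.5 0 0 0 0 0 0' 30
```

```text
time_s: 10.3
ee_pos: [539.5, 275.1, 48.1]
ee_rot: [180.0, -0.0, 19.2]
force: [-0.1, -1.6, 5.2]
gripper_width: 49.9
gripper_force: 30.0
```

```bash
python3 -m crank '0.5 0 0 -10 0 0 0;0.5 0 0 -40 0 0 0;0.5 0 0 -50 0 0 0;0.5 -26 43 -32 0 0 0;0.5 -26 43 0 0 0 0;0.5 -26 43 0 0 0 0;0.5 -26 43 0 0 0 0;0.5 -26 43 0 0 0 0;0.5 -27 43 0 0 0 6.4;0.5 0 0 0 0 0 0'
python3 -m crank '0.5 0 0 0 0 0 0;0.5 0 0 0 0 0 0'
python3 - <<'E'
from h import *
cv2.imwrite('pics/w4.png',grab_frame('wrist'))
go(475.5,-20.5,62,12.75)
E
```

```text
time_s: 11.55
ee_pos: [474.2, -22.4, 179.2]
ee_rot: [-180.0, 0.1, 12.5]
force: [0.4, 0.9, -4.0]
gripper_width: 49.6
gripper_force: 30.0
time_s: 11.8
ee_pos: [475.9, -19.0, 179.5]
ee_rot: [-180.0, 0.0, 12.9]
force: [-0.3, 0.1, -4.1]
gripper_width: 50.3
gripper_force: 30.0
tool delta [ -0.8   1.5 117.5] norm 117.5 turn z 0.14 t 11.85 q [ -4.  12. 106.   0.  62.  73.]
```

View pics/w4.png

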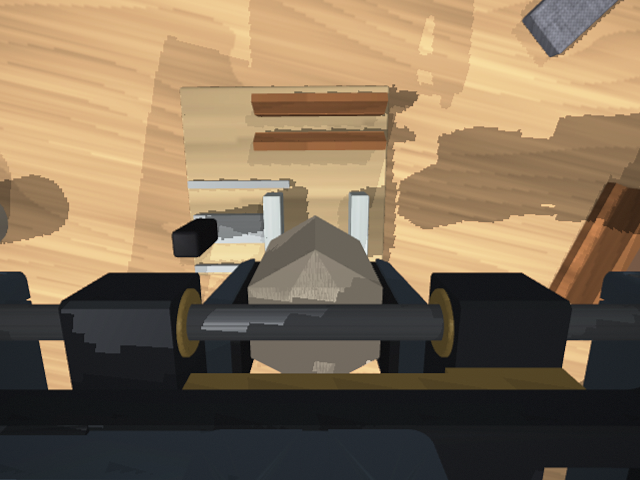

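The picture shows the jaw faces at columns 282 and 350 at bed depth, running straight up the picture. The yaw is therefore good and the gap centre is about 1.5 mm to tool +y.

```bash
python3 -m crank '0.5 -1 1.5 40 0 0 0;0.5 0 0 30 0 0 0;0.5 0 0 20 0 0 0;0.5 0 0 10 0 0 0;0.5 0 0 10 0 0 0;0.5 0 0 3 0 0 0;0.5 0 0 0 0 0 0;0.5 0 0 0 0 0 0'
```

```text
time_s: 12.85
ee_pos: [475.5, -21.8, 67.1]
ee_rot: [180.0, -0.1, 12.8]
force: [-0.4, 1.2, -3.9]
gripper_width: 49.9
gripper_force: 30.0
```

```bash
python3 -m crank '0.5 0 0 2 0 0 0;0.5 0 0 2 0 0 0;0.5 0 0 1 0 0 0;0.5 0 0 1 0 0 0;0.5 0 0 0 0 0 0;0.5 0 0 0 0 0 0'
```

```text
time_s: 13.6
ee_pos: [475.1, -21.7, 60.6]
ee_rot: [180.0, -0.0, 12.8]
force: [0.7, -0.1, -4.2]
gripper_width: 50.1
gripper_force: 30.0
```

```bash
python3 -m crank '0.5 0 0 1 0 0 0;0.5 0 0 1 0 0 0;0.5 0 0 0 0 0 0;0.5 0 0 0 0 0 0'
```

```text
time_s: 14.1
ee_pos: [475.2, -21.7, 60.1]
ee_rot: [180.0, -0.0, 12.8]
force: [-3.2, -0.8, 8.5]
gripper_width: 49.9
gripper_force: 30.0
```

```bash
python3 -m crank '0.3 0 0 -0.5 0 0 0;0 0 0 0 0 0 0;-0.5 0 0 0 0 0 0;-0.5 0 0 0 0 0 0;-0.5 0 0 0 0 0 0;-0.5 0 0 -10 0 0 0;-0.5 0 0 -30 0 0 0;-0.5 0 0 -50 0 0 0;-0.5 0 0 -40 0 0 0;-0.5 0 0 0 0 0 0'
python3 -m crank '-1 -15 0 -30 0 0 0;-1 0 0 0 0 0 0;-1 0 0 0 0 0 0'
python3 - <<'E'
from h import *
im=grab_frame('wrist');p=[477.8,-23.4,.2225]
for a,H in(((0,0),40),):
  for pts in ([[-30,-25,40],[30,-25,40],[30,-39,40],[-30,-39,40]],[[-30,31,40],[30,31,40],[30,45,40],[-30,45,40]],[[a,96+b,78] for a,b in ((-10,-10),(10,-10),(10,10),(-10,10))]):
    cv2.polylines(im,[np.int32(proj('wrist',jigw(p,pts)))],True,(0,255,0),1)
cv2.imwrite('pics/w5.png',im)
go(454.7,70.9,62,12.75)
E
```

```text
time_s: 15.35
ee_pos: [477.3, -21.8, 192.9]
ee_rot: [179.9, -0.5, 12.8]
force: [-0.6, 0.2, -1.2]
gripper_width: 68.8
gripper_force: 0.0
time_s: 15.72
ee_pos: [460.1, -25.0, 218.1]
ee_rot: [-180.0, 0.1, 12.8]
force: [0.1, -0.3, -0.2]
gripper_width: 91.1
gripper_force: 0.0
tool delta [ 16.3 -94.5 155.9] norm 183.0 turn z 0.03 t 15.78 q [ -5.   8. 104.  -0.  68.  73.]
```

View pics/w5.png

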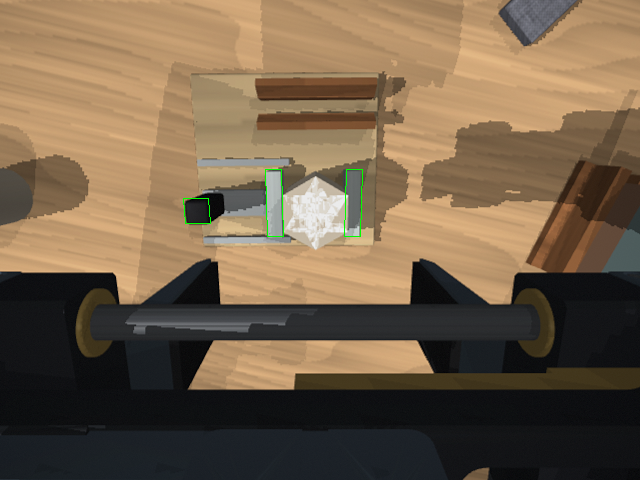

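The blank stands at (316,212) between the jaws, flats square to them, and the green overlays match the jaws and post. Next I'll close the jaw by the post.

```bash
python3 -m crank '-0.6 8 -47 10 0 0 0;-0.6 8 -47 10 0 0 0;-0.6 0 0 45 0 0 0;-0.6 0 0 45 0 0 0;-0.6 0 0 40 0 0 0;-0.6 0 0 6 0 0 0;0.9 0 0 0 0 0 0;0.9 0 0 0 0 0 0;0.9 0 0 0 0 0 0;0.9 0 0 0 0 0 0' 25
python3 -m crank '0.9 0 0 0 0 0 0;0.9 0 0 0 0 0 0;0.9 0 0 0 0 0 0;0.9 0 0 0 0 0 0'
```

```text
time_s: 17.02
ee_pos: [455.7, 70.2, 63.9]
ee_rot: [180.0, -0.1, 12.8]
force: [0.5, 0.0, -0.2]
gripper_width: 35.9
gripper_force: 0.0
time_s: 17.52
ee_pos: [455.3, 70.3, 63.3]
ee_rot: [-180.0, -0.0, 12.8]
force: [-1.5, 2.0, 4.0]
gripper_width: 19.9
gripper_force: 25.0
```

```bash
python3 -m crank '0.9 0 1.5 0 0 0 0;0.9 0 1.5 0 0 0 0;0.9 0 1 0 0 0 0;0.9 0 1 0 0 0 0;0.9 0 0.5 0 0 0 0;0.9 0 0 0 0 0 0;0.9 0 0 0 0 0 0'
```

```text
time_s: 18.4
ee_pos: [456.5, 65.3, 63.3]
ee_rot: [-179.9, -0.0, 12.7]
force: [-2.8, 5.3, 5.7]
gripper_width: 20.0
gripper_force: 25.0
```

```bash
python3 -m crank '0.9 0 0.5 0 0 0 0;0.9 0 0.5 0 0 0 0;0.9 0 0.5 0 0 0 0;0.9 0 0 0 0 0 0;0.9 0 0 0 0 0 0'
```

```text
time_s: 19.02
ee_pos: [456.6, 65.0, 63.3]
ee_rot: [-179.8, -0.0, 12.7]
force: [-3.0, 10.7, 5.8]
gripper_width: 19.6
gripper_force: 25.0
```

```bash
python3 -m crank '0.9 0 0.7 0 0 0 0;0.9 0 0.7 0 0 0 0;0.9 0 0 0 0 0 0;0.9 0 0 0 0 0 0'
```

```text
time_s: 19.52
ee_pos: [456.6, 65.0, 63.3]
ee_rot: [-179.7, -0.0, 12.6]
force: [-3.7, 16.5, 6.5]
gripper_width: 19.9
gripper_force: 25.0
```

```bash
python3 -m crank '0.9 0 -2.4 0 0 0 0;0.5 0 0 0 0 0 0;-0.5 0 0 0 0 0 0;-0.5 0 0 0 0 0 0;-0.5 0 0 0 0 0 0;-0.5 0 0 -30 0 0 0;-0.5 0 0 -55 0 0 0;-0.5 0 0 -55 0 0 0;-0.5 0 0 -55 0 0 0;-0.5 0 20 -10 0 0 0'
python3 -m crank '-0.8 -13 57 0 0 0 0;-0.8 -13 57 0 0 0 0;-0.8 -13 57 0 0 0 0;-0.8 -13 57 0 0 0 0;-0.8 -13 57 0 0 0 0;-0.8 -5 25 0 0 0 0;-0.8 0 0 0 0 0 0;-0.8 0 0 0 0 0 0'
python3 - <<'E'
from h import *
s=env.state();print(s['ee_pos'],s['ee_rot'],s['time_s'],s['qpos'].round() if hasattr(s['qpos'],'round') else s['qpos'])
cv2.imwrite('pics/w6.png',grab_frame('wrist'))
for n in ['tall_tile','rack']:print([(np.round(x['point'],1).tolist(),round(x['p'],2)) for x in models.search_frame(n,'wrist')[:3]])
E
```

```text
time_s: 20.78
ee_pos: [462.8, 45.3, 272.3]
ee_rot: [179.9, -0.5, 12.9]
force: [-0.5, -1.3, -0.3]
gripper_width: 68.5
gripper_force: 0.0
time_s: 21.78
ee_pos: [461.1, -272.2, 268.0]
ee_rot: [-179.9, 0.0, 12.8]
force: [1.0, 0.5, 0.1]
gripper_width: 82.1
gripper_force: 0.0
[ 461.1040229  -272.18333944  267.95587548] [-1.79948927e+02  1.36687425e-02  1.27853518e+01] 21.775 [-32.  13.  90.   0.  76.  45.]
[([516.1, -282.0, 150.5], 0.94)]
[([508.5, -309.5, 41.7], 0.97)]
```

View pics/w6.png

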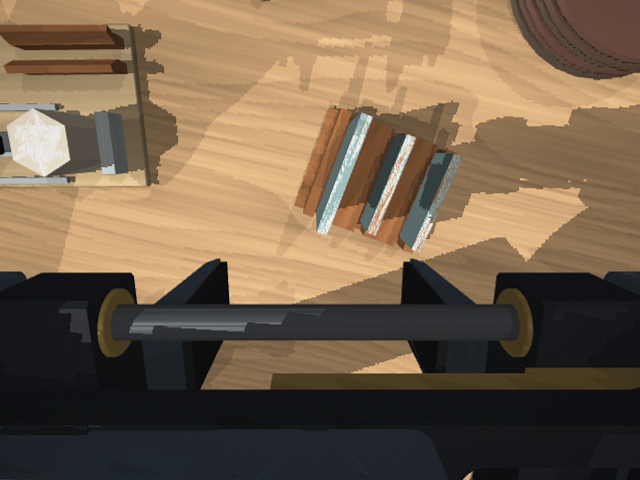

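The tall tile's top edge runs from about (367,115) to (322,234), in the rack's left slot. The jig with the clamped blank is at upper left (38,140). That is my tenth picture, so from here I'll work numerically.

```bash
python3 - <<'E'
from h import *
im=cv2.imread('pics/w6.png');u0,v0,u1,v1=300,100,385,245
h=cv2.cvtColor(im,cv2.COLOR_BGR2HSV)[v0:v1,u0:u1]
b=im[v0:v1,u0:u1].astype(int)
for T in (100,140,170):
  m=((b[...,0]-b[...,2]>-15)&(b.max(2)>T)).astype(np.uint8)
  n,l,st,_=cv2.connectedComponentsWithStats(m);i=1+np.argmax(st[1:,4]);ys,xs=np.where(l==i)
  r=cv2.minAreaRect(np.float32(np.c_[xs+u0,ys+v0]));bx=cv2.boxPoints(r)
  W=np.array([back('wrist',q,150) for q in bx])
  c=W.mean(0);e=[W[1]-W[0],W[2]-W[1]];e.sort(key=np.linalg.norm)
  print(T,len(xs),np.round(r[0],1),np.round(r[1],1),c.round(1),[round(np.linalg.norm(k),1) for k in e],np.degrees(np.arctan2(e[1][1],e[1][0])).round(1))
# row profile: left/right mask edges at some rows
for y in (130,150,175,200,220):
    print(y,[tuple(b[y-v0,x-u0]) for x in range(int(345-(y-175)*.37)-9,int(345-(y-175)*.37)+11)])
E
```

```text
100 2123 [340.9 172.4] [ 18.9 127.4] [ 512.1 -279.3  150. ] [np.float64(13.2), np.float64(90.2)] -8.3
140 1444 [343.9 173.5] [ 12.3 127.4] [ 511.8 -281.5  150. ] [np.float64(8.6), np.float64(90.3)] -7.9
170 1319 [343.9 173.7] [ 11.6 127.1] [ 511.7 -281.6  150. ] [np.float64(8.1), np.float64(90.1)] -7.7
130 [(np.int64(106), np.int64(105), np.int64(89)), (np.int64(103), np.int64(104), np.int64(88)), (np.int64(109), np.int64(109), np.int64(92)), (np.int64(156), np.int64(156), np.int64(131)), (np.int64(187), np.int64(193), np.int64(174)), (np.int64(179), np.int64(183), np.int64(163)), (np.int64(184), np.int64(189), np.int64(169)), (np.int64(171), np.int64(174), np.int64(149)), (np.int64(164), np.int64(165), np.int64(137)), (np.int64(171), np.int64(173), np.int64(148)), (np.int64(214), np.int64(226), np.int64(218)), (np.int64(193), np.int64(213), np.int64(218)), (np.int64(163), np.int64(185), np.int64(204)), (np.int64(199), np.int64(214), np.int64(210)), (np.int64(182), np.int64(186), np.int64(162)), (np.int64(121), np.int64(130), np.int64(126)), (np.int64(58), np.int64(80), np.int64(110)
[... 3173 characters left out ...]
 (np.int64(198), np.int64(201), np.int64(174)), (np.int64(218), np.int64(222), np.int64(203)), (np.int64(195), np.int64(197), np.int64(169)), (np.int64(228), np.int64(232), np.int64(228)), (np.int64(235), np.int64(239), np.int64(238)), (np.int64(236), np.int64(240), np.int64(239)), (np.int64(222), np.int64(229), np.int64(228)), (np.int64(237), np.int64(241), np.int64(238)), (np.int64(204), np.int64(210), np.int64(193)), (np.int64(105), np.int64(129), np.int64(162)), (np.int64(62), np.int64(104), np.int64(164)), (np.int64(68), np.int64(110), np.int64(166)), (np.int64(69), np.int64(110), np.int64(167)), (np.int64(70), np.int64(111), np.int64(171)), (np.int64(72), np.int64(115), np.int64(174))]
```

```bash
python3 -m crank '-0.8 47 20 20 0 0 10.2;-0.8 0 0 25 0 0 10.3;-0.8 0 0 20 0 0 0;-0.8 0 0 0 0 0 0;-0.8 0 0 0 0 0 0'
python3 - <<'E'
from h import *
im=grab_frame('wrist');go(511.7,-281.6,127,-7.7)
q=proj('wrist',[511.7,-281.6,150])[0];print(q)
cv2.imwrite('pics/w7.png',im)
print([(np.round(x['point'],1).tolist(),round(x['p'],2)) for x in models.search_frame('tall_tile','wrist')[:2]])
for y in range(int(q[1])-60,min(479,int(q[1])+40),15):
    r=im[y].astype(int);k=np.where((r[:,0]-r[:,2]>-15)&(r.max(1)>150))[0];k=k[(k>270)&(k<360)];print(y,k.min() if len(k) else None,k.max() if len(k) else None,len(k))
E
```

```text
time_s: 22.55
ee_pos: [512.1, -281.8, 204.3]
ee_rot: [180.0, -0.1, -7.7]
force: [-0.6, -0.1, 0.6]
gripper_width: 82.2
gripper_force: 0.0
tool delta [-0.7 -0.4 77.5] norm 77.5 turn z 0.01 t 22.6 q [-30.  20.  90.  -0.  70.  68.]
[312.75513042 265.17394509]
[([529.8, -282.3, 151.2], 0.67)]
205 None None 0
220 None None 0
235 None None 0
250 308 321 9
265 307 320 14
280 308 320 13
295 308 320 13
```

The tile's edge sits at columns 308–320, centred between the fingers. I'll descend and grip.

```bash
python3 -m crank '-0.8 0 0 35 0 0 0;-0.8 0 0 30 0 0 0;-0.8 0 0 10 0 0 0;-0.3 0 0 0 0 0 0;0.5 0 0 0 0 0 0;1 0 0 0 0 0 0;1 0 0 0 0 0 0;1 0 0 0 0 0 0;1 0 0 0 0 0 0;1 0 0 0 0 0 0' 30
python3 -m crank '1 0 0 0 0 0 0;1 0 0 0 0 0 0;1 0 0 0 0 0 0'
```

```text
time_s: 23.9
ee_pos: [511.6, -282.1, 128.1]
ee_rot: [180.0, 0.0, -7.7]
force: [0.8, -0.4, -0.2]
gripper_width: 15.0
gripper_force: 0.0
time_s: 24.28
ee_pos: [511.6, -282.1, 128.1]
ee_rot: [180.0, 0.0, -7.7]
force: [-0.4, -0.6, 0.5]
gripper_width: 8.0
gripper_force: 30.0
```

```bash
python3 -m crank '1 0 0 -8 0 0 0;1 0 0 -15 0 0 0;1 0 0 -20 0 0 0;1 0 0 -30 0 0 0;1 0 0 -30 0 0 0;1 0 0 -15 0 0 0;1 0 0 0 0 0 0;1 0 0 0 0 0 0' 
python3 - <<'E'
from h import *
go(*jigw([477.8,-23.4,.2225],[[85,0,238]])[0],102.75)
E
```

```text
time_s: 25.28
ee_pos: [510.9, -281.7, 244.9]
ee_rot: [-180.0, 0.1, -7.7]
force: [-0.0, -0.1, -2.5]
gripper_width: 8.1
gripper_force: 30.0
tool delta [  12.1 -281.3    7.1] norm 281.6 turn z -110.47 t 25.27 q [-30.  18.  86.  -0.  75.  68.]
```

```bash
python3 -m crank '1 2 -46 0 0 0 0;1 2 -47 0 0 0 0;1 2 -47 0 0 0 0;1 2 -47 0 0 0 0;1 2 -47 0 0 0 0;1 2 -47 0 0 0 0;1 0 0 0 0 0 -9;1 0 0 0 0 0 -9;1 0 0 0 0 0 -9;1 0 0 0 0 0 -9'
python3 -m crank '1 0 0 0 0 0 -9;1 0 0 0 0 0 -9;1 0 0 0 0 0 -9;1 0 0 0 0 0 -9;1 0 0 0 0 0 -9;1 0 0 0 0 0 -9;1 0 0 0 0 0 -9;1 0 0 0 0 0 -9;1 0 0 0 0 0 -2.4;1 0 0 0 0 0 0'
python3 -m crank '1 0 0 0 0 0 0;1 0 0 0 0 0 0'
python3 - <<'E'
from h import *
go(*jigw([477.8,-23.4,.2225],[[85,0,238]])[0],102.75)
cv2.imwrite('pics/w8.png',grab_frame('wrist'));cv2.imwrite('pics/t8.png',grab_frame('top'));cv2.imwrite('pics/s8.png',grab_frame('side'))
E
```

```text
time_s: 26.52
ee_pos: [560.5, -5.1, 244.5]
ee_rot: [-179.9, 0.2, 28.6]
force: [1.4, -0.0, -2.4]
gripper_width: 8.0
gripper_force: 30.0
time_s: 27.78
ee_pos: [560.6, -5.2, 244.8]
ee_rot: [-179.9, -0.0, 102.6]
force: [0.1, -1.0, -3.2]
gripper_width: 8.0
gripper_force: 30.0
time_s: 28.02
ee_pos: [561.1, -5.2, 245.8]
ee_rot: [-180.0, -0.0, 102.7]
force: [0.3, 0.0, -3.2]
gripper_width: 7.6
gripper_force: 30.0
tool delta [ 0.7 -0.3  7.8] norm 7.8 turn z -0.09 t 28.02 q [ -2.  16.  89.  -0.  74. -14.]
```

```bash
python3 - <<'E'
import h; from h import *
class E: pass
e=E(); e.state=lambda:dict(ee_pos=np.array([460.1,-25.0,218.1]),ee_rot=[180,0.05,12.8]); h.env=e
im=cv2.imread('pics/w5.png');p=[477.8,-23.4,.2225]
hsv=cv2.cvtColor(im,cv2.COLOR_BGR2HSV)
for ly in (40,0,-40):
    P=proj('wrist',jigw(p,[[71,ly,45],[78.5,ly,12],[91.5,ly,12],[99,ly,45],[115,ly,12]]));print(ly,P.round(1).tolist())
    u=int(round(P[:4,0].mean()));print([(v,*im[v,u].tolist()) for v in range(66,136,1)] if ly==0 else [v for v in range(66,136) if int(im[v,u,2])-int(im[v,u,0])>70 and im[v,u,2]<160])
E
```

```text
40 [[271.5, 122.0], [275.3, 115.9], [274.9, 100.8], [270.6, 86.2], [274.3, 72.9]]
[79, 80, 81, 82, 83, 84, 123, 124, 125, 126, 127, 128]
0 [[319.3, 122.0], [318.9, 115.9], [319.0, 100.9], [319.4, 86.3], [319.1, 73.0]]
[(66, 98, 137, 170), (67, 97, 134, 168), (68, 98, 136, 169), (69, 98, 136, 169), (70, 100, 138, 172), (71, 101, 139, 174), (72, 89, 122, 150), (73, 88, 120, 140), (74, 102, 136, 159), (75, 107, 143, 166), (76, 111, 147, 169), (77, 92, 127, 156), (78, 60, 92, 133), (79, 48, 80, 124), (80, 50, 83, 126), (81, 50, 82, 126), (82, 50, 82, 126), (83, 50, 83, 127), (84, 48, 80, 122), (85, 40, 66, 100), (86, 35, 59, 89), (87, 36, 60, 91), (88, 37, 61, 95), (89, 38, 62, 94), (90, 37, 60, 92), (91, 38, 61, 92), (92, 38, 60, 91), (93, 37, 59, 91), (94, 37, 60, 92), (95, 38, 59, 92), (96, 50, 82, 125), (97, 36, 58, 89), (98, 21, 34, 53), (99, 20, 33, 55), (100, 84, 114, 133), (101, 98, 133, 154), (102, 98, 131, 152), (103, 97, 130, 151), (104, 99, 133, 152), (105, 97, 131, 151), (106, 98, 131, 151), (107, 97, 131, 150), (108, 106, 140, 162), (109, 109, 145, 168), (110, 107, 144, 167), (111, 109, 146, 169), (112, 80, 106, 122), (113, 54, 82, 119), (114, 42, 68, 106), (115, 35, 58, 89), (116, 37, 59, 90), (117, 38, 60, 91), (118, 38, 62, 93), (119, 39, 64, 96), (120, 38, 61, 93), (121, 43, 70, 105), (122, 50, 82, 123), (123, 52, 85, 129), (124, 52, 85, 128), (125, 54, 86, 129), (126, 52, 85, 128), (127, 52, 84, 128), (128, 49, 82, 127), (129, 75, 107, 137), (130, 93, 125, 147), (131, 96, 128, 147), (132, 96, 128, 148), (133, 97, 130, 151), (134, 97, 130, 150), (135, 98, 131, 152)]
-40 [[367.1, 122.1], [362.6, 116.0], [363.0, 100.9], [368.3, 86.3], [363.8, 73.1]]
[78, 79, 80, 81, 82, 83, 122, 123, 124, 125, 126, 127, 128]
```

```bash
python3 -m crank '1 0.7 0.5 20 0 0 0;1 0 0 30 0 0 0;1 0 0 25 0 0 0;1 0 0 15 0 0 0;1 0 0 10 0 0 0;1 0 0 5 0 0 0;1 0 0 0 0 0 0;1 0 0 0 0 0 0'
python3 - <<'E'
from h import *
go(*jigw([477.8,-23.4,.2225],[[85.8,0,130]])[0],102.75)
E
```

```text
time_s: 29.18
ee_pos: [562.0, -4.5, 141.8]
ee_rot: [179.9, 0.0, 102.7]
force: [-0.8, -0.2, -1.1]
gripper_width: 7.9
gripper_force: 30.0
tool delta [ 0.1 -0.6 11.8] norm 11.8 turn z -0.07 t 29.18 q [ -2.  21.  99.  -0.  60. -14.]
```

```bash
python3 -m crank '1 0 -0.5 4 0 0 0;1 0 0 3 0 0 0;1 0 0 2 0 0 0;1 0 0 1.5 0 0 0;1 0 0 0 0 0 0;1 0 0 0 0 0 0'
```

```text
time_s: 29.92
ee_pos: [561.1, -4.6, 130.7]
ee_rot: [180.0, 0.0, 102.7]
force: [0.6, -0.9, -2.4]
gripper_width: 7.8
gripper_force: 30.0
```

```bash
python3 -m crank '1 0 0 1 0 0 0;1 0 0 0.7 0 0 0;1 0 0 0 0 0 0;1 0 0 0 0 0 0'
```

```text
time_s: 30.42
ee_pos: [561.3, -4.6, 130.0]
ee_rot: [179.9, 0.0, 102.7]
force: [-2.2, -0.1, 5.7]
gripper_width: 8.1
gripper_force: 30.0
```

```bash
python3 -m crank '0.8 0 0 -0.7 0 0 0;0.7 0 0 0 0 0 0;0.5 0 0 0 0 0 0;0.2 0 0 0 0 0 0;0.2 0 0 0 0 0 0;0.2 0 0 0 0 0 0;0.2 0 0 -10 0 0 0;0.2 0 0 -25 0 0 0;0.2 0 0 -40 0 0 0;0.2 0 0 -40 0 0 0' 
python3 -m crank '0.2 0 0 -40 0 0 0;0.2 0 0 0 0 0 0;0.2 0 0 0 0 0 0'
python3 - <<'E'
from h import *
im=grab_frame('wrist');cv2.imwrite('pics/w9.png',im)
P=[[85,a,152] for a in(-45,0,45)]
print('pred',proj('wrist',jigw([477.8,-23.4,.2225],[[85.8,a,152] for a in(-45,0,45)])).round(1).tolist())
b=im.astype(int);m=((b[...,0]-b[...,2]>-20)&(b.max(2)>130)).astype(np.uint8)
n,l,st,ce=cv2.connectedComponentsWithStats(m)
for i in np.argsort(-st[1:,4])[:5]+1:
    ys,xs=np.where(l==i);r=cv2.minAreaRect(np.float32(np.c_[xs,ys]));print(np.round(r[0]),np.round(r[1]),round(r[2]),st[i].tolist())
    W=np.array([back('wrist',q,152) for q in cv2.boxPoints(r)]);print(W.mean(0).round(1))
for n in ('tall_tile','hex_blank'):print(n,[(np.round(x['point'],1).tolist(),round(x['p'],2)) for x in models.search_frame(n,'wrist')[:2]])
print(env.state()['force'],jigw([477.8,-23.4,.2225],[[85.8,0,12],[.8,0,87]]).round(1))
E
```

```text
time_s: 31.68
ee_pos: [561.0, -4.5, 246.5]
ee_rot: [180.0, 0.0, 102.7]
force: [1.2, -1.1, -0.3]
gripper_width: 36.7
gripper_force: 0.0
time_s: 32.05
ee_pos: [560.6, -4.6, 284.4]
ee_rot: [-180.0, -0.0, 102.7]
force: [-0.6, 0.7, -0.4]
gripper_width: 36.4
gripper_force: 0.0
pred [[318.2, 290.5], [318.2, 236.7], [318.3, 178.9]]
[547.  70.] [ 68. 108.] 72 [489, 29, 111, 72, 4473]
[693.2 149.4 152. ]
[230. 148.] [86. 60.] 85 [198, 107, 66, 83, 1498]
[482.7  46.8 152. ]
[224. 222.] [51. 36.] 85 [206, 197, 39, 51, 789]
[487.4  -9.4 152. ]
[271. 146.] [80.  5.] 88 [267, 106, 8, 81, 407]
[511.9  54.6 152. ]
[599. 272.] [ 6. 38.] 23 [589, 254, 21, 36, 238]
[788.3  17.1 152. ]
tall_tile [([560.7, 2.5, 154.1], 0.6)]
hex_blank [([481.3, -19.6, 88.6], 0.8), ([515.1, 32.1, 10.8], 0.29)]
[0.44692872 0.15962395 1.63295445] [[561.5  -4.5  12. ]
 [478.6 -23.2  87. ]]
```

```bash
python3 - <<'E'
from h import *
im=cv2.imread('pics/w9.png').astype(int)
for y in (190,215,237,260,280): print(y,[int(v) for v in im[y,300:338].max(1)])
print('post v=34 pred',proj('wrist',jigw([478.6,-23.2,.2225],[[a,90+b,78] for a,b in((-10,-10),(10,-10),(10,10),(-10,10))])).round().tolist())
k=np.argwhere(im[60:240,150:300].max(2)<30);print(len(k),k.min(0)+[60,150],k.max(0)+[60,150])
print(env.job_done())
E
```

```text
190 [120, 121, 96, 79, 86, 85, 84, 83, 84, 96, 99, 147, 171, 173, 157, 150, 153, 168, 196, 223, 233, 157, 82, 77, 100, 104, 105, 107, 94, 105, 121, 125, 124, 124, 125, 112, 101, 127]
215 [128, 128, 120, 93, 84, 85, 82, 81, 81, 92, 115, 158, 167, 166, 177, 190, 180, 210, 194, 177, 202, 139, 80, 66, 63, 64, 64, 67, 60, 82, 127, 134, 133, 133, 134, 117, 103, 101]
237 [123, 125, 128, 94, 80, 82, 80, 78, 86, 87, 104, 157, 168, 166, 164, 174, 206, 209, 195, 202, 212, 136, 75, 69, 67, 62, 61, 64, 63, 70, 79, 82, 82, 79, 110, 114, 106, 102]
260 [183, 204, 211, 221, 209, 154, 131, 129, 125, 124, 123, 167, 198, 200, 175, 164, 164, 164, 164, 163, 181, 144, 127, 133, 135, 135, 133, 131, 129, 129, 131, 133, 133, 129, 128, 129, 134, 137]
280 [217, 213, 207, 200, 197, 199, 204, 206, 206, 203, 188, 168, 163, 164, 163, 185, 207, 219, 188, 198, 216, 201, 151, 130, 130, 131, 132, 134, 130, 128, 130, 133, 135, 137, 138, 139, 139, 137]
post v=34 pred [[215.0, 135.0], [237.0, 135.0], [236.0, 112.0], [214.0, 112.0]]
373 [113 214] [135 243]
the job is handed in; nothing more can be done
None
```

I handed the job in after about 32 s on the robot's clock, and no result was reported back. My last checks showed the blank clamped square in the jig and the tallest tile standing upright in the middle of the slot, with both released and the arm clear.

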